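Turn the trolley wheel on its stand until the valve is at the top

ROBOT

A 6-joint arm with a two-finger parallel gripper is mounted at the origin on the work surface. World frame = base frame: x ahead of the robot, y to its left, z up, the work surface at z = 0. Lengths are in m, angles in rad, forces in N, time in s.
With the tool pointing down it reaches from about 0.3 to 1 m from the base axis. Payload 5.1 kg.
Tool frame: the origin (TCP) lies between the finger pads; the fingertips stand 25 mm ahead of it and the grasp point (between the pads) lies 6 mm ahead of it (nose_length is the distance from the TCP to the fingertips, in m); z points along the fingers, y is the line along which they close (so a half turn about z gives the same grasp; the last joint's range is limited). The gripper opens to 95 mm and grips with 3 to 60 N. Pads are 20 mm wide; open, the fingers measure 119 mm over their backs; the gripper's body (75 mm by 180 mm) begins 59 mm behind the grasp point.
Start: joints at [1.186, 0.124, 1.65, -0, 1.367, -0.083], TCP at [0.193, 0.621, 0.24] pointing down, gripper open.
Joint ranges: [-2.61, 2.61], [-1.02, 2.33], [0.03, 2.71], [-1.35, 4.49], [0.32, 2.68], [-2.91, 2.91]. Speed limits (rad/s): [2.57, 2.57, 3.14, 3.14, 3.14, 3.14].

INTERFACE

Orientations are given as a rotation vector (axis times angle).
In Python, from bench import * gives the robot as it stands.
- The arm moves only by the tool servo_tool, never from a script. Its argument "steps" is a list of rows, each a list of 7 numbers: the gripper command: -1 is fully open, 1 is shut, values between are in proportion, then the shift along the world's x, y, z in units of 50 mm (1.0 is 50 mm), then the turn, a rotation vector about the world's x, y, z in rad. In form: [[hand, tx, ty, tz, ax, ay, az], ...]. A call has 1 to 20 rows; each row is the pose to reach, as a shift and turn from the pose commanded when the call began; what a row does not reach only later rows make up. A row lasts 1/8 s, in which the tool goes at most 62.5 mm and 10.7 degrees, less where a joint would pass 70% of its speed; a pose out of reach is approached as far as the arm can. A call with a gripper value outside its range is refused whole. The fingers move at their own pace and stop on an object; "newtons" is the grip in N (left out, the last holds). Time passes only in rows, so rows that repeat a pose let the fingers close. It gives the time, the measured TCP pose, the force, the opening and the grip force at its end, in the units of the state.
- observe(): the state, without advancing time (a new reading comes with each control period).
- grab_frame(name): name is "side" or "top" or "wrist"; returns a dict with "color" (384x512x3 uint8, red, green, blue), "depth" (384x512 float32, m along the optical axis (not along the pixel's ray), 0 where there is no reading), "camera_matrix" (3x3 intrinsics, pixels), "R" (3x3) and "t" (3): a world point X has camera coordinates R X + t. Camera axes: x right, y down, z forward; pixel columns grow to the right and rows downward; lengths in m; the calibration is good to about 2 mm. A picture is of the moment at which its call begins.
- sign_off(): hands the job in; it is judged then, once.
Trained networks look in a picture, given as the dict that the camera call returned (one of the last four; its "shot" number tells which), for a name from the list of things; names that differ only in an ending like _2 or _b are one class to them, and where a whole thing is asked for, a point or a joint stands for the part that bears it (a point fixed in the world has none). Each returns a list of dicts, best first, with "p" (0 to 1); they miss things now and then, are a little off and sometimes report something else, mostly with a low value. They report only what shows in the picture. A call takes as long as a camera call.
- cut_out(target, picture): "region" (384x512 bool, what is visible of it).
- landmark_of(target, picture): "location" ([x, y, z] in m, in world coordinates, good to about 4 mm: a listed point, or the origin of a listed thing).
The state is a dict: "time_s": time; "joint_positions": joint angles; "dq": joint speeds; "joint_efforts": joint torques, N m; "ee_pos": TCP position; "tcp_rot": TCP orientation; "ft_force": force on the tool from outside, world axes, zero at the start; "wrist_torque": the same for the moment, N m; "finger_gap": finger opening in m; "grip_force": force on a finger pad.
Only numpy, scipy, OpenCV 4.12 (cv2) and the standard library are available. Lean on these libraries where they do the work, as an engineer would, in place of code of your own. Each camera call takes 0.05 s, during which the arm holds its last target. There are 200 camera calls.

TASK

The glass trolley's wheel is on the repair stand and its tyre has to be pumped up next: turn the wheel clockwise (as seen from the robot) by pushing one spoke after another gently with the fingertips, until the valve stem points straight up, at the very top (12 o'clock) of the leaning wheel, and leave it at rest there, with the hand clear. Only push: do not grip the wheel, keep off the valve stem, do not shove or lift the stand, and leave everything else on the table where it is.

Things in the scene. Friction and masses are not known exactly. Their poses are not given: they have to be found in the camera images.
- stand: heavy (about 7 kg) loose steel stand, grey frame, white base plate 230 x 260 x 12 mm from 80 mm before to 150 mm behind its origin, which lies on the table under the wheel's centre. Its x axis points from the robot's side to the back. The two-legged frame is behind the wheel, the front is open. The wheel leans back 45 degrees: top farther to the stand's +x, front face looking to -x and up
- hub (a point): centre of the wheel (on its axle, in the middle of its thickness), 165 mm above the table
- wheel: the spoked trolley wheel: black tyre 310 mm outside diameter, 32 mm thick; aluminium rim, clear inside to 112 mm from the axle; aluminium hub 48 mm across, standing 18 mm before and behind the mid-plane, with a 22 mm steel nut to 24 mm before it. Origin at the hub centre; its x axis is the axle, pointing away from the robot (and 45 degrees downward); its z axis points from the hub to the valve stem
- spokes: the wheel's five straight aluminium spokes, each 14 mm wide and 16 mm deep (8 mm before and behind the mid-plane), running from hub to rim, 72 degrees apart; the valve stem lies midway between two of them (spokes at 36, 108, 180, 252 and 324 degrees from it). Origin and axes as wheel
- valve: the valve stem: a black stub 13 mm thick in the wheel's mid-plane, pointing from the rim at the hub, from 112 mm to 78 mm from the axle. Fragile. Origin and axes as wheel
- valve_tip (a point): inner end of the valve stem, 78 mm from the axle
- axle (a joint): turn of the wheel: 0 with the valve stem at the top of the leaning wheel, straight upslope of the axle, growing as the wheel turns clockwise seen from the robot (top to the robot's right, right side down); it starts between -4.5 and -2.8 and counts on through whole turns, so clockwise it comes up to 0. Stiff bearing: about 0.25 N m of friction, it stops where it is left and hardly coasts
- dropper_a: amber glass dropper bottle with black cap and rubber bulb, 36 mm across, 85 mm tall, origin at the centre of its foot; stands near the stand. Bystander.
- dropper_b: second dropper bottle, same as dropper_a, on the other side. Bystander.
- paint_jar: small jar of glass paint with a brass lid, 48 mm across, 45 mm tall, origin at the centre of its foot. Bystander.
- pump: upright hand pump, 90 mm round foot, steel barrel, black cross handle at the top, 204 mm tall, origin at the centre of its foot. Bystander, for later.
- spanner: steel spanner lying on the table. Bystander.
- brush: paint brush lying on the table. Bystander.
- glass_leaf: flat piece of green glass, 5 mm thick, about 130 x 70 mm, lying on the table. Bystander.

How it is judged:
On the way, in this order (a step that is already met when the one before it is completed fails the run):
1. the fingers push a spoke and the wheel turns clockwise (contact force between the fingers and spokes above 0.3 N and velocity of joint axle above 0.03 rad/s), for 0.1 s.
2. the fingers are drawn out from between the spokes (contact force between the fingers and spokes below 0.05 N and x of the grasp point in the frame of wheel below -0.03 m), for 0.1 s.
3. the fingers push a spoke again and the wheel turns on clockwise (all of step 1), for 0.1 s.
At the end, for the whole second after the job is handed in: the valve stem is at the top of the wheel, straight upslope of the axle, within 0.12 rad (7 degrees), reached clockwise in at least two pushes on spokes with the fingers drawn out between them, the wheel at rest, the stand and all bystanders within 30 mm of where they were (value of joint axle between -0.12 and 0.12 rad and velocity of joint axle between -0.05 and 0.05 rad/s and distance of each of stand, dropper_a, dropper_b, paint_jar, pump, spanner, brush, glass_leaf from where it was at the start of the episode below 0.03 m and angle between stand's own z axis and vertical below 0.05 rad); the robot touches nothing.
It fails at once if the stand is shoved, lifted or tipped (over 30 mm or 0.1 rad) (distance of stand from where it was at the start of the episode above 0.03 m or angle between stand's own z axis and vertical above 0.1 rad).
It fails at once if the wheel is gripped or pushed hard (over 30 N) (contact force between the fingers and wheel above 30 N).
It fails at once if the valve stem is pushed (over 2 N) (contact force between the fingers and valve above 2 N).
It fails at once if a bystander is moved or lifted (over 30 mm) (distance of any of dropper_a, dropper_b, paint_jar, pump, spanner, brush, glass_leaf from where it was at the start of the episode above 0.03 m).
It also fails if it takes over 67 s, if anything falls off the work surface, if the arm or the gripper's body presses on something with over 40 N, if the wrist force passes 120 N, or if a joint passes its speed limit or range.

## Working session

There is one attempt and no reset: what is moved stays moved. The work goes in short steps, Python scripts to look and compute and a tool call to move; the robot and the scene stay as the last step left them, time stands still between calls to the robot, and variables do not carry over. Pictures are saved under pics/ and viewed, at most 10 in all, crops included, and the job is handed in when it is done.

Besides the shell and the picture viewer there is one more tool, called as name([rows], argument=value, ...), one row to a line, values as JSON. servo_tool: Moves the arm, as the interface text tells. Its arguments: {"type":"object","properties":{"steps":{"type":"array","items":{"type":"array","items":{"type":"number"}}},"newtons":{"type":"number"}},"required":["steps"]}

```bash
mkdir -p pics; cat > h.py <<'E'
from bench import *
import numpy as np, cv2
def snap(n,f):
    p=grab_frame(n); cv2.imwrite('pics/'+f,p['color'][:,:,::-1]); return p
E
python3 - <<'E'
from h import *
s=snap('side','s0.png'); t=snap('top','t0.png')
cv2.imwrite('pics/st0.png',cv2.resize(np.hstack([s['color'],t['color']])[:,:,::-1],(800,300)))
for p,n in((s,'side'),(t,'top')):
    for k in ['hub','valve_tip','stand','wheel','dropper_a','paint_jar','pump','spanner','brush','glass_leaf']:
        print(n,k,[(round(d['p'],2),np.round(d['location'],3).tolist()) for d in landmark_of(k,p)[:2]])
    print(np.round(-p['R'].T@p['t'],2))
o=observe();print(o)
E
```

```text
side hub [(0.61, [0.507, 0.03, 0.168])]
side valve_tip [(0.6, [0.452, 0.034, 0.111]), (0.45, [0.506, 0.028, 0.167])]
side stand [(0.8, [0.505, 0.024, -0.002])]
side wheel [(0.56, [0.505, 0.031, 0.164])]
side dropper_a [(0.67, [0.572, 0.26, 0.0]), (0.64, [0.354, 0.131, 0.004])]
side paint_jar [(0.64, [0.571, 0.261, 0.002])]
side pump [(0.98, [0.605, -0.385, 0.004])]
side spanner [(0.73, [0.318, 0.319, -0.006]), (0.44, [0.607, -0.386, 0.001])]
side brush [(0.63, [0.354, -0.344, 0.001])]
side glass_leaf [(0.61, [0.582, 0.442, -0.001]), (0.55, [0.603, -0.383, 0.004])]
[0.26 1.09 1.07]
top hub []
top valve_tip [(0.75, [0.316, 0.318, 0.001]), (0.57, [0.456, 0.034, 0.111])]
top stand [(0.61, [0.51, 0.024, 0.002]), (0.34, [0.567, 0.257, -0.002])]
top wheel [(0.78, [0.506, 0.027, 0.168]), (0.52, [0.354, 0.133, -0.002])]
top dropper_a [(0.59, [0.355, 0.133, -0.001]), (0.59, [0.354, -0.118, 0.001])]
top paint_jar [(0.64, [0.565, 0.256, -0.002]), (0.45, [0.357, 0.133, 0.002])]
top pump [(0.96, [0.605, -0.384, 0.001])]
top spanner [(0.48, [0.313, 0.318, -0.002])]
top brush [(0.57, [0.356, -0.342, 0.003])]
top glass_leaf [(0.6, [0.577, 0.442, -0.0]), (0.6, [0.457, 0.036, 0.109])]
[0.29 0.05 1.55]
{'time_s': 1.1, 'joint_positions': array([ 1.18640913e+00,  1.23797110e-01,  1.65028207e+00,  8.93227315e-06,
        1.36748564e+00, -8.26131694e-02]), 'dq': array([ 6.65163053e-04,  2.85184562e-04, -1.51748593e-03, -4.30511713e-05,
       -2.06496029e-04,  2.38572594e-04]), 'joint_efforts': array([-1.13112003e-04, -4.17599416e+01, -3.60234225e+01,  7.75669422e-02,
        4.28555219e-02, -1.20369123e-05]), 'ee_pos': array([0.19322314, 0.62061648, 0.2396687 ]), 'tcp_rot': array([-4.72231393e-01, -3.10589583e+00, -4.57057091e-05]), 'ft_force': array([-0.79282171, -0.38093236,  0.47687406]), 'wrist_torque': array([ 0.02865378,  0.03829386, -0.07694256]), 'grip_force': 0.0, 'finger_gap': 0.09539372280340302}
```

View pics/s0.png

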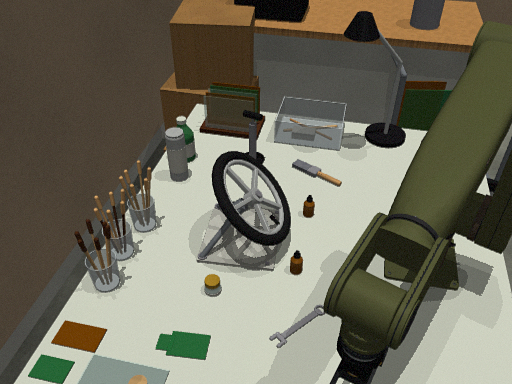

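View pics/t0.png

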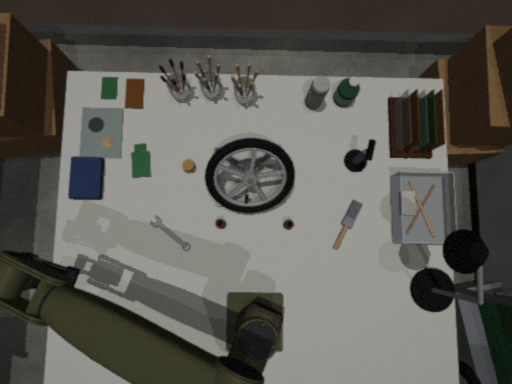

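The side picture shows the leaning wheel around (252,197), with the valve at its lower edge (~275,215). The top picture shows it at (250,175), with the valve near 6 o'clock (247,200). The dropper bottles stand in front at (220,223) and (288,224). Next I need the stand yaw and the valve angle.

```bash
cat >> h.py <<'E'
from scipy.spatial.transform import Rotation as Ro
def frame(yaw):
    return Ro.from_euler('z',yaw).as_matrix()@np.array([[.70710678,0,-.70710678],[0,1,0],[.70710678,0,.70710678]]).T if 0 else np.column_stack([Ro.from_euler('z',yaw).apply(v) for v in ([.70710678,0,-.70710678],[0,1,0],[.70710678,0,.70710678])])
def pts(p,m):
    v,u=np.nonzero(m&(p['depth']>0)); d=p['depth'][v,u]
    K=p['camera_matrix']; c=np.stack([(u-K[0,2])/K[0,0]*d,(v-K[1,2])/K[1,1]*d,d],1)
    return (c-p['t'])@p['R']
E
python3 - <<'E'
from h import *
from scipy.optimize import least_squares
for n in('side','top'):
    p=grab_frame(n)
    best=cut_out('wheel',p)
    for d in best[:1]:
        X=pts(p,d['region']); hub=np.array([.506,.028,.166])
        X=X[np.linalg.norm(X-hub,axis=1)<.175]
        # tyre points: torus, centre line radius .139
        def res(q):
            F=frame(q[3]); L=(X-q[:3])@F; r=np.hypot(L[:,1],L[:,2]); k=r>.115
            return np.where(k,np.hypot(r-.1335 ,L[:,0])-.016,0)*1
        L=(X-hub)@frame(0); k=np.hypot(L[:,1],L[:,2])>.125
        A=X[k]; c=A.mean(0); w=np.linalg.svd(A-c)[2][2]; 
        s=least_squares(res,[*hub,0],loss='soft_l1',f_scale=.003)
        print(n,round(d['p'],2),len(X),'normal',np.round(w,3),np.round(s.x,4),s.cost)
    for k in('valve_tip','valve','hub'):
        for d in landmark_of(k,p)[:2]: 
            L=(np.array(d['location'])-s.x[:3])@frame(s.x[3]); print(k,round(d['p'],2),np.round(L,3),'theta',np.arctan2(-L[1],L[2]))
    if n=='top':
        for d in cut_out('valve',p)[:2]:
            X=pts(p,d['region']); L=(X-s.x[:3])@frame(s.x[3]); L=np.median(L,0); print('vmask',d['p'],len(X),L,np.arctan2(-L[1],L[2]))
for y in (0,.05,.1,-.1):
    # tool: z=a, y=-left or +left
    F=frame(y)
    for sg in (1,-1):
        z=F[:,0]; yy=sg*F[:,1]; R=np.column_stack([np.cross(yy,z),yy,z]); R0=Ro.from_rotvec(observe()['tcp_rot'])
        print(y,sg,np.round((Ro.from_matrix(R)*R0.inv()).as_rotvec(),3))
E
```

```text
side 0.55 3767 normal [-0.703 -0.031  0.71 ] [0.509  0.0324 0.1644 0.087 ] 0.008999201267640986
valve_tip 0.59 [ 0.001  0.005 -0.08 ] theta -3.0796529006175315
valve_tip 0.43 [ 0.192  0.402 -0.04 ] theta -1.6689216345010154
hub 0.76 [-0.005 -0.004  0.002] theta 1.1915029893284967
top 0.61 3470 normal [-0.717 -0.047  0.695] [0.5116 0.0254 0.1688 0.0711] 0.01968671875171547
valve_tip 0.49 [ 0.001  0.016 -0.079] theta -2.945050397585952
valve 0.42 [-0.001  0.003 -0.003] theta -2.3101983874400087
hub 0.76 [ 0.    -0.001 -0.007] theta 2.969226375432874
vmask 0.6 415 [-0.00880024 -0.36749039 -0.2207128 ] 2.1116530227485186
0 1 [-0.118 -0.779  0.286]
0 -1 [ 1.094 -0.166 -2.641]
0.05 1 [-0.099 -0.783  0.333]
0.05 -1 [ 1.084 -0.137 -2.596]
0.1 1 [-0.08  -0.786  0.381]
0.1 -1 [ 1.073 -0.109 -2.552]
-0.1 1 [-0.157 -0.771  0.191]
-0.1 -1 [ 1.113 -0.227 -2.728]
```

```bash
cat >> h.py <<'E'
HUB=np.array([.509,.028,.166]); F=frame(.065); 
Rt=np.column_stack([np.cross(F[:,1],F[:,0]),F[:,1],F[:,0]])
def tcp(tip,clk,r=.066):
    c=np.radians(clk); return HUB+F@np.array([tip-.025,-r*np.sin(c),r*np.cos(c)])
def sh(P,ref): return np.round((np.asarray(P)-ref)/.05,2).tolist()
E
python3 - <<'E'
from h import *
o=observe(); e=o['ee_pos']
print(sh(tcp(-.12,-31),e),tcp(-.12,-31),(Ro.from_matrix(Rt)*Ro.from_rotvec(o['tcp_rot']).inv()).as_rotvec())
E
```

```text
[5.02, -11.26, 1.38] [0.44439678 0.05785932 0.30853366] [-0.09325976 -0.7841102   0.34763423]
```

servo_tool([
  [1,0,0,1.4,0,0,0],
  [1,0.5,-2,1.4,-0.047,-0.39,0.174],
  [1,1,-3,1.4,-0.093,-0.784,0.348],
  [1,1.5,-4.2,1.4,-0.093,-0.784,0.348],
  [1,2,-5.4,1.4,-0.093,-0.784,0.348],
  [1,2.5,-6.5,1.4,-0.093,-0.784,0.348],
  [1,3,-7.6,1.4,-0.093,-0.784,0.348],
  [1,3.5,-8.7,1.4,-0.093,-0.784,0.348],
  [1,4,-9.8,1.4,-0.093,-0.784,0.348],
  [1,4.5,-10.7,1.4,-0.093,-0.784,0.348],
  [1,5.02,-11.26,1.38,-0.093,-0.784,0.348],
  [1,5.02,-11.26,1.38,-0.093,-0.784,0.348],
  [1,5.02,-11.26,1.38,-0.093,-0.784,0.348],
  [1,5.02,-11.26,1.38,-0.093,-0.784,0.348],
], newtons=5)

```text
time_s: 3.4
ee_pos: [0.4439, 0.0584, 0.3087]
tcp_rot: [-0.079, 2.355, 0.033]
ft_force: [-1.0, 0.4, -0.1]
finger_gap: 0.0003
grip_force: 0.0
```

```bash
python3 - <<'E'
from h import *
o=observe(); e=o['ee_pos']
print(o['time_s'],e,sh(tcp(-.12,-31),e),(Ro.from_matrix(Rt)*Ro.from_rotvec(o['tcp_rot']).inv()).as_rotvec(),o['finger_gap'],o['ft_force'],o['joint_positions'])
w=snap('wrist','w1.png')
for k in('hub','valve_tip'):
  for d in landmark_of(k,w)[:2]:
    L=(np.array(d['location'])-HUB)@F; print(k,d['p'],d['location'],L,np.arctan2(-L[1],L[2]))
E
```

```text
3.4 [0.44392501 0.05844201 0.30870549] [0.01, -0.01, -0.0] [-0.00028901 -0.00014877 -0.00180332] 0.00033457202104475946 [-0.97492081  0.35383357 -0.13551356] [-0.03071385 -0.92255629  2.42220227  0.09114728  0.86113032 -1.69914439]
hub 0.97 [0.5129, 0.0248, 0.1653] [ 0.00309989 -0.00344656  0.00210994] 1.021463578735402
valve_tip 0.67 [0.4534, 0.0351, 0.1115] [-0.00036869  0.01069646 -0.07744333] -3.0043411841716186
```

View pics/w1.png

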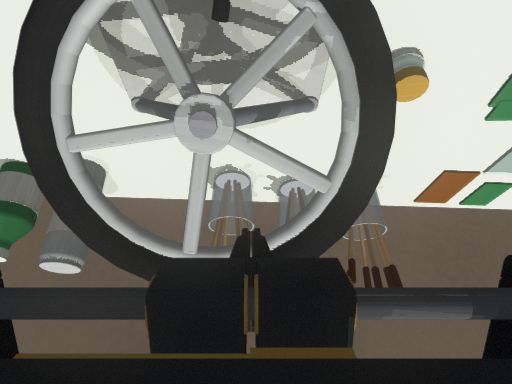

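The wrist view is upside-down relative to the slope. The valve is at (220,8), which is downslope, and the hub is at (203,123). The closed fingers at (255,235) sit over the gap between the spokes ending at (195,250) and (325,185), which is the gap I wanted.

```bash
sed -i 's/HUB=np.array.*; F=/HUB=np.array([.511,.027,.166]); F=/' h.py; cat >> h.py <<'E'
def arc(a,b,n,ref,tip=.005):
    for c in np.linspace(a,b,n+1)[1:]: print(sh(tcp(tip,c),ref),end=', ')
    print()
E
python3 - <<'E'
from h import *
e=observe()['ee_pos']
for t in (-.08,-.05,-.03,-.01,.005): print(sh(tcp(t,-31),e))
arc(-31,-5,10,e)
arc(-5,35,16,tcp(.005,-5)); arc(35,73,15,tcp(.005,35)); print(sh(tcp(-.055,70),tcp(.005,73)))
E
```

```text
[0.62, -0.01, -0.57]
[1.04, 0.02, -1.0]
[1.32, 0.04, -1.28]
[1.6, 0.05, -1.56]
[1.81, 0.07, -1.77]
[1.84, 0.02, -1.75], [1.86, -0.03, -1.73], [1.88, -0.09, -1.72], [1.9, -0.14, -1.7], [1.92, -0.2, -1.69], [1.94, -0.25, -1.67], [1.95, -0.31, -1.66], [1.96, -0.37, -1.65], [1.97, -0.43, -1.65], [1.98, -0.49, -1.64], 
[0.01, -0.06, 0.0], [0.01, -0.11, 0.0], [0.01, -0.17, 0.0], [0.01, -0.23, 0.0], [0.01, -0.29, -0.0], [0.01, -0.34, -0.01], [0.01, -0.4, -0.02], [0.0, -0.46, -0.03], [-0.01, -0.51, -0.04], [-0.02, -0.57, -0.05], [-0.03, -0.62, -0.07], [-0.04, -0.68, -0.08], [-0.05, -0.73, -0.1], [-0.07, -0.78, -0.12], [-0.09, -0.83, -0.14], [-0.11, -0.88, -0.17], 
[-0.02, -0.05, -0.02], [-0.04, -0.1, -0.05], [-0.07, -0.14, -0.08], [-0.09, -0.18, -0.11], [-0.12, -0.23, -0.14], [-0.15, -0.27, -0.17], [-0.18, -0.31, -0.2], [-0.21, -0.34, -0.23], [-0.24, -0.38, -0.27], [-0.28, -0.41, -0.3], [-0.31, -0.44, -0.34], [-0.35, -0.47, -0.38], [-0.38, -0.49, -0.41], [-0.42, -0.52, -0.45], [-0.46, -0.54, -0.49], 
[-0.8, -0.03, 0.89]
```

servo_tool([
  [1,0.62,-0.01,-0.57,0,0,0],
  [1,1.04,0.02,-1.0,0,0,0],
  [1,1.32,0.04,-1.28,0,0,0],
  [1,1.6,0.05,-1.56,0,0,0],
  [1,1.81,0.07,-1.77,0,0,0],
  [1,1.81,0.07,-1.77,0,0,0],
  [1,1.84,0.02,-1.75,0,0,0],
  [1,1.86,-0.03,-1.73,0,0,0],
  [1,1.88,-0.09,-1.72,0,0,0],
  [1,1.9,-0.14,-1.7,0,0,0],
  [1,1.92,-0.2,-1.69,0,0,0],
  [1,1.94,-0.25,-1.67,0,0,0],
  [1,1.95,-0.31,-1.66,0,0,0],
  [1,1.96,-0.37,-1.65,0,0,0],
  [1,1.97,-0.43,-1.65,0,0,0],
  [1,1.98,-0.49,-1.64,0,0,0],
])

```text
time_s: 5.55
ee_pos: [0.5432, 0.0329, 0.2266]
tcp_rot: [-0.077, 2.356, 0.032]
ft_force: [0.0, 1.5, -0.1]
finger_gap: 0.0007
grip_force: 1.1
```

```bash
cat >> h.py <<'E'
def look(cams=('side','top','wrist')):
    o=observe(); L=(o['ee_pos']-HUB)@F
    print(round(o['time_s'],2),'ft',np.round(o['ft_force'],1),'tip',round(L[0]+.025,4),'clk',round(np.degrees(np.arctan2(-L[1],L[2])),1),'r',round(np.hypot(L[1],L[2]),4))
    for n in cams:
        w=grab_frame(n)
        for d in landmark_of('valve_tip',w)[:2]:
            L=(np.array(d['location'])-HUB)@F; print(n,round(d['p'],2),np.round(L,3),'valve clk',round(np.degrees(np.arctan2(-L[1],L[2])),1))
E
python3 - <<'E'
from h import *
look()
E
```

```text
5.55 ft [ 0.   1.5 -0.1] tip 0.0052 clk -3.3 r 0.0659
side 0.45 [-0.004  0.013 -0.081] valve clk -171.2
```

servo_tool([
  [1,0.01,-0.06,0,0,0,0],
  [1,0.01,-0.11,0,0,0,0],
  [1,0.01,-0.17,0,0,0,0],
  [1,0.01,-0.23,0,0,0,0],
  [1,0.01,-0.29,0,0,0,0],
  [1,0.01,-0.34,-0.01,0,0,0],
  [1,0.01,-0.4,-0.02,0,0,0],
  [1,0,-0.46,-0.03,0,0,0],
  [1,-0.01,-0.51,-0.04,0,0,0],
  [1,-0.02,-0.57,-0.05,0,0,0],
  [1,-0.03,-0.62,-0.07,0,0,0],
  [1,-0.04,-0.68,-0.08,0,0,0],
  [1,-0.05,-0.73,-0.1,0,0,0],
  [1,-0.07,-0.78,-0.12,0,0,0],
  [1,-0.09,-0.83,-0.14,0,0,0],
  [1,-0.11,-0.88,-0.17,0,0,0],
])

```text
time_s: 7.85
ee_pos: [0.5378, -0.0111, 0.2185]
tcp_rot: [-0.077, 2.355, 0.032]
ft_force: [-0.9, 4.6, 1.4]
finger_gap: 0.0005
grip_force: 1.9
```

```bash
python3 - <<'E'
from h import *
look()
E
```

```text
7.85 ft [-0.9  4.6  1.4] tip 0.0051 clk 36.2 r 0.0673
side 0.45 [-0.001  0.059 -0.054] valve clk -132.3
top 0.5 [-0.     0.061 -0.051] valve clk -129.9
top 0.45 [ 0.164 -0.419 -0.07 ] valve clk 99.4
wrist 0.73 [-0.005  0.063 -0.049] valve clk -127.7
```

servo_tool([
  [1,-0.02,-0.05,-0.02,0,0,0],
  [1,-0.04,-0.1,-0.05,0,0,0],
  [1,-0.07,-0.14,-0.08,0,0,0],
  [1,-0.09,-0.18,-0.11,0,0,0],
  [1,-0.12,-0.23,-0.14,0,0,0],
  [1,-0.15,-0.27,-0.17,0,0,0],
  [1,-0.18,-0.31,-0.2,0,0,0],
  [1,-0.21,-0.34,-0.23,0,0,0],
  [1,-0.24,-0.38,-0.27,0,0,0],
  [1,-0.28,-0.41,-0.3,0,0,0],
  [1,-0.31,-0.44,-0.34,0,0,0],
  [1,-0.35,-0.47,-0.38,0,0,0],
  [1,-0.38,-0.49,-0.41,0,0,0],
  [1,-0.42,-0.52,-0.45,0,0,0],
  [1,-0.46,-0.54,-0.49,0,0,0],
  [1,-0.43,-0.48,-0.44,0,0,0],
  [1,-0.7,-0.5,-0.15,0,0,0],
  [1,-1.0,-0.52,0.15,0,0,0],
  [1,-1.28,-0.54,0.43,0,0,0],
  [1,-1.28,-0.54,0.43,0,0,0],
])

```text
time_s: 10.65
ee_pos: [0.4737, -0.0384, 0.2406]
tcp_rot: [-0.077, 2.353, 0.029]
ft_force: [-0.0, -0.1, 0.5]
finger_gap: 0.0004
grip_force: 0.0
```

```bash
python3 - <<'E'
from h import *
look()
e=observe()['ee_pos']
for c in(70,40,10,-20): print(sh(tcp(-.055,c),e))
for t in (-.03,-.01,.005): print(sh(tcp(t,-20),e))
arc(-20,6,10,e); arc(6,46,16,tcp(.005,6)); arc(46,72,10,tcp(.005,46))
snap('wrist','w2.png')
E
```

```text
10.65 ft [-0.  -0.1  0.5] tip -0.0571 clk 69.5 r 0.0671
side 0.41 [-0.003  0.074 -0.01 ] valve clk -97.4
top 0.58 [ 0.003  0.079 -0.006] valve clk -94.1
top 0.54 [-0.    -0.134 -0.235] valve clk 150.3
wrist 0.58 [-0.001  0.076 -0.006] valve clk -94.6
[0.02, 0.0, 0.0]
[0.39, 0.42, 0.4]
[0.55, 1.05, 0.6]
[0.46, 1.73, 0.56]
[0.82, 1.75, 0.21]
[1.1, 1.77, -0.08]
[1.31, 1.78, -0.29]
[1.33, 1.73, -0.27], [1.34, 1.67, -0.26], [1.36, 1.61, -0.25], [1.37, 1.56, -0.24], [1.38, 1.5, -0.24], [1.39, 1.44, -0.23], [1.39, 1.38, -0.23], [1.4, 1.32, -0.23], [1.4, 1.26, -0.23], [1.4, 1.2, -0.24], 
[-0.0, -0.06, -0.01], [-0.0, -0.11, -0.01], [-0.01, -0.17, -0.02], [-0.02, -0.23, -0.03], [-0.02, -0.28, -0.04], [-0.03, -0.34, -0.06], [-0.05, -0.39, -0.07], [-0.06, -0.45, -0.09], [-0.08, -0.5, -0.11], [-0.09, -0.55, -0.13], [-0.11, -0.6, -0.15], [-0.13, -0.65, -0.17], [-0.15, -0.7, -0.2], [-0.18, -0.74, -0.22], [-0.2, -0.79, -0.25], [-0.23, -0.83, -0.28], 
[-0.03, -0.04, -0.03], [-0.06, -0.08, -0.06], [-0.09, -0.12, -0.1], [-0.12, -0.16, -0.13], [-0.16, -0.19, -0.17], [-0.19, -0.22, -0.2], [-0.23, -0.25, -0.24], [-0.26, -0.28, -0.28], [-0.3, -0.31, -0.32], [-0.34, -0.33, -0.36],
```

View pics/w2.png

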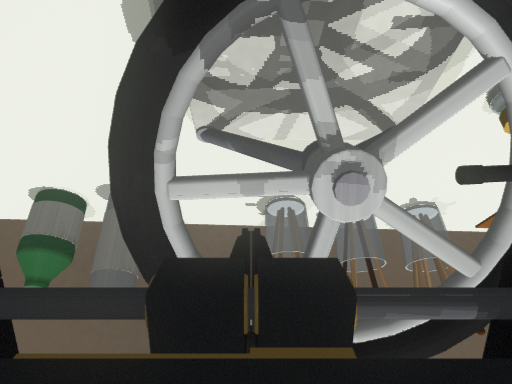

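The wrist view shows the valve at (485,174), pointing left (about 9 o'clock). The fingers are drawn out, and the next gap is at upper left. Now the second push.

servo_tool([
  [1,0.39,0.42,0.4,0,0,0],
  [1,0.55,1.05,0.6,0,0,0],
  [1,0.46,1.73,0.56,0,0,0],
  [1,0.46,1.73,0.56,0,0,0],
  [1,0.82,1.75,0.21,0,0,0],
  [1,1.1,1.77,-0.08,0,0,0],
  [1,1.31,1.78,-0.29,0,0,0],
  [1,1.31,1.78,-0.29,0,0,0],
  [1,1.33,1.73,-0.27,0,0,0],
  [1,1.34,1.67,-0.26,0,0,0],
  [1,1.36,1.61,-0.25,0,0,0],
  [1,1.37,1.56,-0.24,0,0,0],
  [1,1.38,1.5,-0.24,0,0,0],
  [1,1.39,1.44,-0.23,0,0,0],
  [1,1.39,1.38,-0.23,0,0,0],
  [1,1.4,1.32,-0.23,0,0,0],
  [1,1.4,1.26,-0.23,0,0,0],
  [1,1.4,1.2,-0.24,0,0,0],
])

```text
time_s: 13.25
ee_pos: [0.5436, 0.0226, 0.2275]
tcp_rot: [-0.077, 2.356, 0.034]
ft_force: [-0.2, 4.7, 0.3]
finger_gap: 0.0003
grip_force: 2.3
```

servo_tool([
  [1,0,-0.06,-0.01,0,0,0],
  [1,0,-0.11,-0.01,0,0,0],
  [1,-0.01,-0.17,-0.02,0,0,0],
  [1,-0.02,-0.23,-0.03,0,0,0],
  [1,-0.02,-0.28,-0.04,0,0,0],
  [1,-0.03,-0.34,-0.06,0,0,0],
  [1,-0.05,-0.39,-0.07,0,0,0],
  [1,-0.06,-0.45,-0.09,0,0,0],
  [1,-0.08,-0.5,-0.11,0,0,0],
  [1,-0.09,-0.55,-0.13,0,0,0],
  [1,-0.11,-0.6,-0.15,0,0,0],
  [1,-0.13,-0.65,-0.17,0,0,0],
  [1,-0.15,-0.7,-0.2,0,0,0],
  [1,-0.18,-0.74,-0.22,0,0,0],
  [1,-0.2,-0.79,-0.25,0,0,0],
  [1,-0.23,-0.83,-0.28,0,0,0],
])

```text
time_s: 15.25
ee_pos: [0.5323, -0.0196, 0.2138]
tcp_rot: [-0.077, 2.355, 0.032]
ft_force: [1.9, 5.0, 0.7]
finger_gap: 0.0002
grip_force: 1.9
```

```bash
python3 - <<'E'
from h import *
look()
E
```

```text
15.25 ft [1.9 5.  0.7] tip 0.004 clk 45.7 r 0.0668
side 0.53 [-0.001  0.058  0.049] valve clk -49.9
top 0.62 [0.004 0.058 0.052] valve clk -47.9
wrist 0.9 [-0.005  0.057  0.051] valve clk -48.1
```

servo_tool([
  [1,-0.03,-0.04,-0.03,0,0,0],
  [1,-0.06,-0.08,-0.06,0,0,0],
  [1,-0.09,-0.12,-0.1,0,0,0],
  [1,-0.12,-0.16,-0.13,0,0,0],
  [1,-0.16,-0.19,-0.17,0,0,0],
  [1,-0.19,-0.22,-0.2,0,0,0],
  [1,-0.23,-0.25,-0.24,0,0,0],
  [1,-0.26,-0.28,-0.28,0,0,0],
  [1,-0.3,-0.31,-0.32,0,0,0],
  [1,-0.34,-0.33,-0.36,0,0,0],
])

```text
time_s: 16.8
ee_pos: [0.5152, -0.0361, 0.1957]
tcp_rot: [-0.077, 2.355, 0.032]
ft_force: [2.2, 2.1, 2.0]
finger_gap: 0.0004
grip_force: 1.8
```

```bash
python3 - <<'E'
from h import *
look()
e=observe()['ee_pos']
arc(72,84,6,e)
E
```

```text
16.8 ft [2.2 2.1 2. ] tip 0.004 clk 71.6 r 0.0667
side 0.59 [-0.     0.026  0.068] valve clk -21.3
top 0.58 [0.002 0.032 0.069] valve clk -24.9
wrist 0.87 [-0.002  0.028  0.069] valve clk -22.5
[-0.02, -0.01, -0.04], [-0.05, -0.02, -0.07], [-0.08, -0.03, -0.11], [-0.12, -0.04, -0.14], [-0.15, -0.05, -0.17], [-0.18, -0.06, -0.2],
```

servo_tool([
  [1,-0.02,-0.01,-0.04,0,0,0],
  [1,-0.05,-0.02,-0.07,0,0,0],
  [1,-0.08,-0.03,-0.11,0,0,0],
  [1,-0.12,-0.04,-0.14,0,0,0],
  [1,-0.15,-0.05,-0.17,0,0,0],
  [1,-0.18,-0.06,-0.2,0,0,0],
])

```text
time_s: 17.85
ee_pos: [0.5061, -0.0388, 0.1855]
tcp_rot: [-0.077, 2.355, 0.033]
ft_force: [2.8, 2.1, 3.1]
finger_gap: 0.0007
grip_force: 2.1
```

```bash
python3 - <<'E'
from h import *
look()
e=observe()['ee_pos']
for n in('side','top','wrist'):
    w=grab_frame(n)
    for k in('hub','stand','valve_tip'): print(n,k,[(round(d['p'],2),np.round(d['location'],4).tolist()) for d in landmark_of(k,w)[:1]])
    for d in cut_out('valve',w)[:1]:
        X=pts(w,d['region']); L=np.median((X-HUB)@F,0); print('mask',d['p'],len(X),np.round(L,3),np.degrees(np.arctan2(-L[1],L[2])))
arc(84,94,5,e); snap('wrist','w3.png')
E
```

```text
17.85 ft [2.8 2.1 3.1] tip 0.0047 clk 83.6 r 0.0657
side 0.57 [-0.001  0.012  0.072] valve clk -9.3
top 0.73 [ 0.001 -0.001 -0.003] valve clk 160.3
top 0.28 [ 0.167  0.226 -0.065] valve clk -106.1
wrist 0.63 [-0.005  0.014  0.074] valve clk -10.4
side hub [(0.74, [0.5042, 0.0273, 0.1675])]
side stand [(0.6, [0.5107, 0.0228, -0.0015])]
side valve_tip [(0.59, [0.5628, 0.0419, 0.2168])]
mask 0.64 455 [-0.011  0.309 -0.238] -127.5606283576134
top hub [(0.81, [0.5085, 0.0255, 0.1628])]
top stand [(0.6, [0.5105, 0.0264, 0.0046])]
top valve_tip [(0.39, [0.5637, 0.0434, 0.2194])]
wrist hub [(0.93, [0.5119, 0.0261, 0.1647])]
wrist stand [(0.89, [0.5111, 0.0251, -0.0027])]
wrist valve_tip [(0.61, [0.5585, 0.0423, 0.2199])]
mask 0.53 59827 [-0.011 -0.085 -0.035] 112.51791501101476
[-0.03, -0.01, -0.03], [-0.06, -0.02, -0.07], [-0.09, -0.02, -0.1], [-0.13, -0.02, -0.13], [-0.16, -0.02, -0.16],
```

View pics/w3.png

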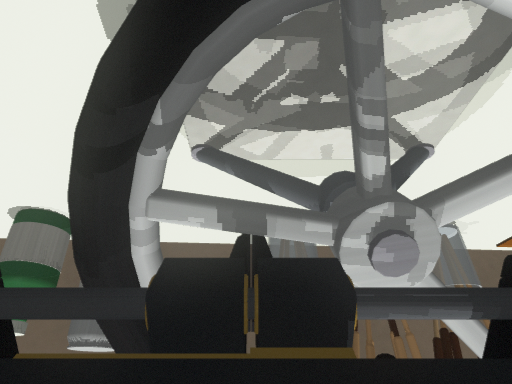

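The wrist view shows the pushed spoke from (140,205) to the hub at (395,245), with the fingertips touching it from upslope at (250,240). The valve is hidden behind the gripper. It reads about 10° short of the top.

servo_tool([
  [1,-0.03,-0.01,-0.03,0,0,0],
  [1,-0.06,-0.02,-0.07,0,0,0],
  [1,-0.09,-0.02,-0.1,0,0,0],
  [1,-0.13,-0.02,-0.13,0,0,0],
  [1,-0.15,-0.02,-0.15,0,0,0],
  [1,-0.15,-0.02,-0.15,0,0,0],
])

```text
time_s: 19.7
ee_pos: [0.4985, -0.04, 0.1779]
tcp_rot: [-0.077, 2.356, 0.032]
ft_force: [0.9, 1.4, 3.1]
finger_gap: 0.0004
grip_force: 1.4
```

```bash
python3 - <<'E'
from h import *
look()
e=observe()['ee_pos']
for t,c in((.005,90),(-.03,90),(-.07,90),(-.1,90)): print(sh(tcp(t,c),e))
E
```

```text
19.7 ft [0.9 1.4 3.1] tip 0.0047 clk 93.0 r 0.0661
side 0.51 [-0.004  0.     0.075] valve clk -0.0
top 0.5 [0.002 0.002 0.077] valve clk -1.3
[0.05, 0.0, 0.04]
[-0.44, -0.03, 0.54]
[-1.01, -0.06, 1.11]
[-1.43, -0.09, 1.53]
```

Good: the valve is at the top. I'll withdraw and check.

servo_tool([
  [1,0.05,0,0.04,0,0,0],
  [1,-0.2,-0.01,0.3,0,0,0],
  [1,-0.44,-0.03,0.54,0,0,0],
  [1,-1.01,-0.06,1.11,0,0,0],
  [1,-1.43,-0.09,1.53,0,0,0],
  [1,-1.43,-0.09,2.5,0,0,0],
  [1,-1.43,-0.09,2.5,0,0,0],
  [1,-1.43,-0.09,2.5,0,0,0],
])

```text
time_s: 21.0
ee_pos: [0.4269, -0.0443, 0.3016]
tcp_rot: [-0.077, 2.358, 0.033]
ft_force: [-0.0, -0.1, -0.3]
finger_gap: 0.0002
grip_force: 0.0
```

```bash
python3 - <<'E'
from h import *
look(); look()
for n in('side','top','wrist'):
    w=grab_frame(n)
    for k in('hub','stand'): print(n,k,[(round(d['p'],2),np.round(d['location'],4).tolist()) for d in landmark_of(k,w)[:1]])
snap('wrist','w4.png')
E
```

```text
21.0 ft [-0.  -0.1 -0.3] tip -0.1335 clk 63.1 r 0.0736
side 0.57 [-0.003 -0.002  0.075] valve clk 1.5
top 0.55 [ 0.003 -0.     0.078] valve clk 0.1
wrist 0.76 [-0.002 -0.002  0.072] valve clk 1.4
21.3 ft [-0.8  0.6 -0.6] tip -0.1335 clk 63.0 r 0.0737
side 0.61 [ 0.117 -0.002 -0.121] valve clk 179.1
side 0.56 [-0.003 -0.004  0.073] valve clk 3.2
top 0.51 [ 0.001 -0.     0.076] valve clk 0.2
wrist 0.69 [-0.004 -0.     0.073] valve clk 0.1
side hub [(0.9, [0.506, 0.0306, 0.1667])]
side stand [(0.66, [0.5086, 0.025, -0.0007])]
top hub [(0.81, [0.5066, 0.0206, 0.1652])]
top stand [(0.62, [0.509, 0.0274, 0.0041])]
wrist hub [(0.93, [0.5125, 0.028, 0.1665])]
wrist stand [(0.81, [0.5078, 0.0245, -0.0007])]
```

View pics/w4.png

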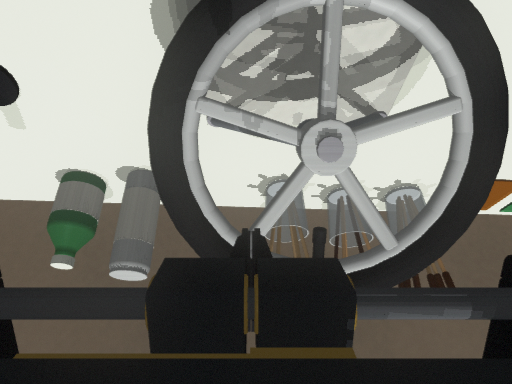

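The valve at (319,240) is straight upslope of the hub at (330,148), the opposite spoke runs straight down, and the hand is clear. Handing in.

```bash
python3 -c "
from bench import *
print(sign_off())"
```

```text
the job is handed in; nothing more can be done
None
```

I turned the wheel clockwise in two spoke pushes, drawing the fingers out between them. The valve stem now points straight up, within about 2° by the cameras, with the hand clear. I handed the job in at about 21 s; it returned no verdict.

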